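Swing the work lamp over the gable panel and switch it on

TASK

On the gingerbread-house table, gently push the lamp's long bar round with a fingertip until it lies straight above the middle of the gable panel (the five-sided house front, not the rectangular roof panel), then press the switch on top of the lamp's post fully down and let go. Only touch and push: grip and lift nothing, leave the lamp's foot where it stands, and do not disturb the gingerbread or the other things on the table.

Things in the scene. Friction and masses are not known exactly. Their poses are not given: they have to be found in the camera images.
- lamp: Cordless LED work lamp, 2.4 kg, standing loose: dark round foot 180 mm across, 18 mm thick; thin aluminium post; at its top a pivot with the swinging bar and above it a fixed dark cap 40 mm across, top 270 mm above the table. Origin: centre of the foot's underside, on the post's axis. z up, x away from the robot (yaw within 0.25 rad). A push on the bar or switch does not slide the foot.
- lamp_arm (a joint): Angle (rad) of the lamp's bar about the post's vertical axis, stops at -1.7 and 1.7. At 0 the bar points along the lamp's -x (roughly at the robot); positive is counter-clockwise from above, so its free end goes to the robot's right (-y). The pivot is stiff: 0.2 N m turns it (about 1 N at mid-bar); it does not spring back or coast and stays where it is left.
- bar_mid (a point): Point on the centreline of the bar's top face, 170 mm from the post's axis, 260 mm above the table. The bar is a level aluminium profile, 34 mm wide, 16 mm high (underside 244 mm, top 260 mm above the table), reaching from the post to 300 mm from its axis. The frame turns with the bar: x along it towards the post, y across it, z up.
- switch (a joint): Travel (m) of the push switch on top of the post's cap: 0 up, 0.005 fully down. Springy: starts to move at about 2 N, fully down at about 5 N, comes back up when released. It does not turn with the bar.
- switch_top (a point): Centre of the top face of the push switch, a black round button 28 mm across, on the post's axis; 280 mm above the table when up, 275 mm when pressed.
- gable: The gable panel: loose flat five-sided gingerbread house front, 8 mm thick, 110 mm wide, 135 mm from bottom edge to peak (walls 80 mm, then a right-angled peak), darker door mark at its bottom edge. Origin: on its underside, midway along its length and width (the panel's middle); x points to the peak, z up. It lies 190 to 265 mm from the post's axis, front left or front right of the lamp.
- roof: The roof panel, of the same gingerbread: plain rectangle 100 by 120 mm, 8 mm thick, loose and flat, on the lamp's other side. Origin: centre of its underside. Leave it.
- tub: Icing tub with a lid, 88 mm across, 115 mm tall, loose, upright. Origin: centre of its underside. Leave it.
- icing_bottle: White squeeze bottle, 52 mm across, 160 mm tall, loose, upright, in front of the lamp between the two panels, so below the bar. Origin: centre of its underside. Leave it.
- spatula: Palette knife (icing spatula) with black handle and flat steel blade, 222 mm long, loose, lying flat to the left of the lamp. Origin: on its underside, near mid-length. Leave it.
Not all that is in view belongs to the job. Leave any purple look-alike of the gable alone.

How it is judged:
By the outcome, as a careful person would: the job done as asked, in the order asked, and still so for the second after the job is handed in, with the robot touching nothing.
It also fails if it takes over 43 s, if anything falls off the work surface, if the arm or the gripper's body presses on something with over 40 N, if the wrist force passes 120 N, or if a joint passes its speed limit or range.

ROBOT

A 6-joint arm with a two-finger parallel gripper is mounted at the origin on the work surface. World frame = base frame: x ahead of the robot, y to its left, z up, the work surface at z = 0. Lengths are in m, angles in rad, forces in N, time in s.
With the tool pointing down it reaches from about 0.35 to 0.925 m from the base axis. Payload 6.4 kg.
Tool frame: the origin (TCP) lies at the very end of the fingers, on their centre line; the grasp point (between the pads) lies r.pinch_z behind it (r.pinch_z is the distance from the TCP to the grasp point, in m); z points along the fingers, y is the line along which they close (so a half turn about z gives the same grasp; the last joint's range is limited). The gripper opens to 94 mm and grips with 3 to 60 N. Pads are 16 mm wide; open, the fingers measure 119 mm over their backs; the gripper's body (75 mm by 177 mm) begins 78 mm behind the grasp point.
Start: joints at [-1.328, 0.245, 1.558, -0, 1.339, -0.174], TCP at [0.263, -0.594, 0.185] pointing down, gripper open.
Joint ranges: [-3.13, 3.13], [-1.02, 2.26], [0.13, 2.54], [-0.95, 4.09], [0.21, 2.88], [-2.74, 2.74]. Speed limits (rad/s): [2.57, 2.57, 3.14, 3.14, 3.14, 3.14].

INTERFACE

Orientations are given as a unit quaternion [w, x, y, z].
In Python, from plant import r, move_gripper, solver, camera, camera_info gives the robot as it stands. Calls block until the motion is done:
- r.move_pose(position, orientation): joint-space move of the TCP to a pose.
- r.move_straight(position, orientation=None, rate=0.15, stop_force=None): straight line of the TCP; orientation=None keeps the orientation; rate is the mean speed in m/s. With stop_force (N) it stops when the force on the tool has changed by that much, and returns True; else False.
- r.move_j(angles): joint-space move.
- move_gripper(opening): finger opening in m; the grip force is fixed at half the most; returns when the fingers have stopped.
- r.wait(seconds).
- solver.inverse_kinematics(position, orientation): joint angles nearest the present ones, or None.
- r.get_state(): the state.
- camera(name): name is "scene" or "top"; returns (picture, depth): 420x560x3 uint8, red, green, blue; 420x560 float32, m along the optical axis (not along the pixel's ray), 0 where there is no reading.
- camera_info(name): a dict with "fx", "fy", "cx", "cy" (pixels), "rvec" (rotation vector, rad) and "tvec" (3), from world to camera coordinates, as OpenCV has them. Camera axes: x right, y down, z forward; pixel columns grow to the right and rows downward; lengths in m; the calibration is good to about 2 mm. A picture is of the moment at which its call begins. camera_info takes no time and is no camera call.
A pose or a line that the arm cannot do raises r.MotionError and nothing moves.
- r.sign_off(): hands the job in; it is judged then, once.
The state is a dict: "t": time; "joint_pos": joint angles; "qd": joint speeds; "tau": joint torques, N m; "ee_pos": TCP position; "ee_rot": TCP orientation; "force": force on the tool from outside, world axes, zero at the start; "torque": the same for the moment, N m; "width": finger opening in m; "grasp_force": force on a finger pad.
Only numpy, scipy, OpenCV 4.12 (cv2) and the standard library are available. Lean on these libraries where they do the work, as an engineer would, in place of code of your own. Each camera call takes 0.05 s, during which the arm holds its last target. There are 200 camera calls.

## Working session

There is one attempt and no reset: what is moved stays moved. The work goes in short steps, each a Python script; the robot and the scene stay as the last script left them, time stands still between calls to the robot, and variables do not carry over. Pictures are saved under pics/ and viewed, at most 10 in all, crops included, and the job is handed in when it is done.

```bash
mkdir -p pics; cat > h.py <<'E'
import numpy as np, cv2
from plant import r, move_gripper, solver, camera, camera_info
def cam(n):
    i=camera_info(n); R=cv2.Rodrigues(np.array(i["rvec"],float))[0]; t=np.array(i["tvec"],float).ravel()
    return i,R,t
def on_plane(n,uv,z):
    i,R,t=cam(n); uv=np.atleast_2d(uv).astype(float)
    d=np.c_[(uv[:,0]-i["cx"])/i["fx"],(uv[:,1]-i["cy"])/i["fy"],np.ones(len(uv))]@R
    c=-R.T@t
    return c+d*((z-c[2])/d[:,2])[:,None]
def cloud(n,dep):
    i,R,t=cam(n); v,u=np.mgrid[:dep.shape[0],:dep.shape[1]]
    P=np.stack([(u-i["cx"])/i["fx"]*dep,(v-i["cy"])/i["fy"]*dep,dep],-1)
    W=(P-t)@R; W[dep<=0]=np.nan
    return W
E
python3 - <<'E'
from h import *
for n in("top","scene"):
    p,d=camera(n); cv2.imwrite(f"pics/{n}0.png",p[:,:,::-1]); np.savez(f"{n}0.npz",p=p,d=d)
    i,R,t=cam(n); print(n,-R.T@t,i["fx"])
print({k:r.get_state()[k] for k in("t","ee_pos","ee_rot","width")})
E
```

```text
top [ 0.29956027 -0.06406914  1.69555182] 506.4782155622436
scene [ 1.55905531 -0.19213905  0.94113383] 465.13515056837633
{'t': 0.1, 'ee_pos': array([ 0.2629926 , -0.59378581,  0.18387857]), 'ee_rot': array([-8.61422408e-04,  9.78369432e-01,  2.06863510e-01, -2.39355329e-05]), 'width': 0.09396823985662932}
```

View pics/top0.png

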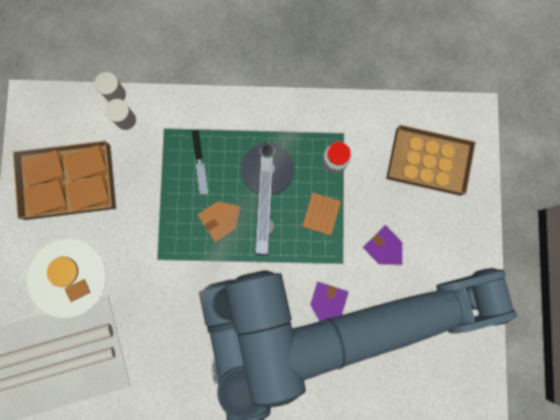

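View pics/scene0.png

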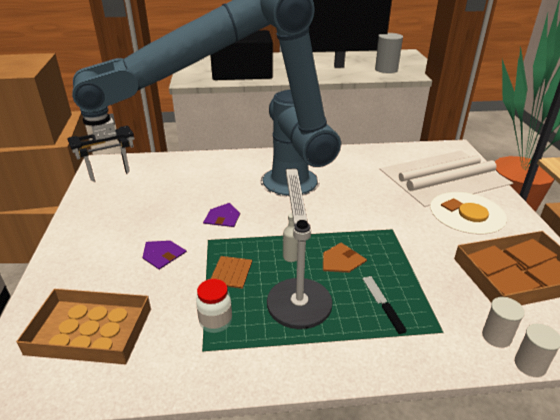

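The top view shows these candidates for the gable: a brown five-sided panel at (219,220) with its door mark at (211,225), a plain brown rectangle (the roof) at (321,213), purple look-alikes at (385,246) and (329,300), gingerbread in the box at (65,180), and a biscuit piece on the plate at (78,290). I choose (219,220). The bar runs from (267,150) to (262,253), and the bottle is under it at about (268,228).

```bash
cat > m.py <<'E'
from h import *
def measure(p,d,verbose=True):
    hsv=cv2.cvtColor(p,cv2.COLOR_RGB2HSV); W=cloud("top",d)
    roi=np.zeros(d.shape,bool); roi[130:262,160:343]=True
    out={}
    H,S,V=[hsv[...,k] for k in range(3)]
    brown=((H<20)&(S>90)&roi&(W[...,2]<.04)).astype(np.uint8)
    brown=cv2.morphologyEx(brown,cv2.MORPH_CLOSE,np.ones((5,5),np.uint8))
    cs=sorted(cv2.findContours(brown,0,2)[0],key=cv2.contourArea)[-2:]
    for c in cs:
        q=on_plane("top",c[:,0,:],.008)[:,:2].astype(np.float32)
        (cx,cy),_=cv2.minEnclosingCircle(q)
        a=cv2.approxPolyDP(q.reshape(-1,1,2),.012,True)[:,0]
        m=cv2.moments(c); g=on_plane("top",[[m["m10"]/m["m00"],m["m01"]/m["m00"]]],.008)[0]
        print("brown px",m["m10"]/m["m00"],m["m01"]/m["m00"],"centroid",g.round(4),"minrect",cv2.minAreaRect(q),"poly\n",a.round(3))
    bar=roi&(W[...,2]>.235)&(W[...,2]<.268)&(abs(W[...,1])<.4)
    b=W[bar]; v,u=np.nonzero(bar); q=on_plane("top",np.c_[u,v],.26)[:,:2]
    print("bar n",len(q),"zmed",np.nanmedian(b[:,2]),cv2.minAreaRect(q.astype(np.float32)))
    l=cv2.fitLine(q.astype(np.float32),cv2.DIST_HUBER,0,.01,.01).ravel(); print("line",l, "ends",q[np.argmin(q[:,0])],q[np.argmax(q[:,0])])
    roi[125:175]|=(np.arange(560)>240)&(np.arange(560)<300)
    top=roi&(W[...,2]>.27)&(W[...,2]<.29); v,u=np.nonzero(top)
    print("button n",len(u),np.c_[u,v].mean(0),np.nanmean(W[top],0), cv2.minEnclosingCircle(on_plane("top",np.c_[u,v],.28)[:,:2].astype(np.float32)))
    foot=(roi&(V<95)&(S<90)&(W[...,2]<.03)&(W[...,2]>.008)&(np.arange(560)>235)&(np.arange(560)<300)).astype(np.uint8)
    foot=cv2.morphologyEx(foot,cv2.MORPH_OPEN,np.ones((3,3),np.uint8))
    v,u=np.nonzero(foot); print("foot",len(u),cv2.minEnclosingCircle(on_plane("top",np.c_[u,v],.018)[:,:2].astype(np.float32)))
    for nm,(z0,z1,x0,x1) in dict(tub=(.08,.14,315,360),bottle=(.06,.18,235,300)).items():
        k=(W[...,2]>z0)&(W[...,2]<z1)&(np.arange(560)>x0)&(np.arange(560)<x1)&(np.arange(420)<262)[:,None]&(np.arange(420)>120)[:,None]
        print(nm,k.sum(),np.nanmin(W[k],0),np.nanmax(W[k],0))
E
python3 - <<'E'
from m import *
f=np.load("top0.npz"); measure(f["p"],f["d"])
cv2.imwrite("pics/crop0.png",cv2.resize(f["p"][125:270,155:350,::-1],None,fx=4,fy=4,interpolation=2))
E
```

```text
brown px 219.7965523126813 218.8574842123229 centroid [0.485  0.1046 0.008 ] minrect ((0.49223828315734863, 0.09549572318792343), (0.10935799032449722, 0.13121512532234192), 35.33588790893555) poly
 [[0.53  0.042]
 [0.542 0.116]
 [0.5   0.175]
 [0.414 0.118]
 [0.455 0.056]]
brown px 321.20581768983595 213.54422458988668 centroid [ 0.511 -0.235  0.008] minrect ((0.5114864706993103, -0.235083669424057), (0.09985917061567307, 0.1197177991271019), 74.09073638916016) poly
 [[ 0.58  -0.206]
 [ 0.468 -0.174]
 [ 0.443 -0.265]
 [ 0.555 -0.295]]
bar n 1181 zmed 0.26102206431990843 ((0.5143043994903564, -0.04766509681940079), (0.041250139474868774, 0.31327497959136963), 89.06512451171875)
line [ 0.9995377  -0.03040282  0.50294536 -0.04518452] ends [ 0.35757984 -0.05172446] [ 0.67064506 -0.06713294]
button n 133 [266.80451128 152.30827068] [ 0.65022581 -0.04972781  0.27740184] ((0.5278301239013672, -0.050529904663562775), 0.1461656242609024)
foot 1166 ((0.6574543118476868, -0.049982570111751556), 0.09014192223548889)
tub 565 [ 0.65142005 -0.31828739  0.08035373] [ 0.73033321 -0.23641721  0.12653247]
bottle 54 [ 0.43392479 -0.07370297  0.07333724] [ 0.47461017 -0.06036888  0.16529947]
```

View pics/crop0.png

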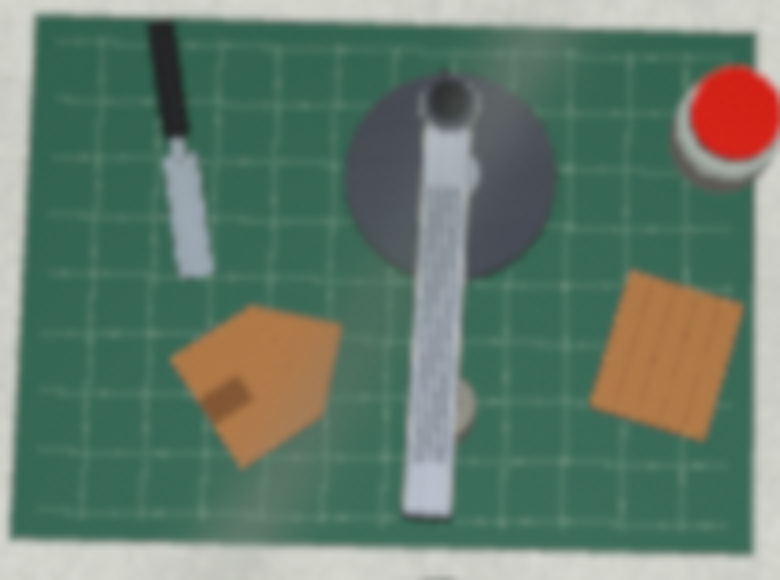

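The crop confirms it: a brown five-sided panel with the door mark at crop (227,398) and the peak at crop (341,325). The plain roof is at crop (667,355). The post is at about (0.6575, -0.050), the gable's middle at about (0.493, 0.094), and the bar has to turn about 0.69 rad to the left. I'll approach with closed fingers from the bar's right side, feel for contact, then push round the arc.

```bash
cat >> h.py <<'E'
from scipy.spatial.transform import Rotation as Ro
POST=np.array([.6575,-.050]); GAB=np.array([.4932,.0941])
def tang(phi): return np.array([np.sin(phi),np.cos(phi)])
def ori(phi,flip):
    x=np.r_[tang(phi),0]*(-1 if flip else 1); z=np.array([0,0,-1.]); y=np.cross(z,x)
    q=Ro.from_matrix(np.c_[x,y,z]).as_quat(); return q[[3,0,1,2]]
def tip(phi,s,rad=.2,z=.23): 
    return np.r_[POST+rad*np.array([-np.cos(phi),np.sin(phi)])-s*tang(phi),z]
E
python3 - <<'E'
from h import *
print(r.pinch_z)
best={}
for f in(0,1):
    q=[solver.inverse_kinematics(tip(p,.025),ori(p,f)) for p in(.03,.72)]; print(f,[None if a is None else np.round(a,2) for a in q])
    if all(a is not None for a in q): best[f]=max(abs(a[5]) for a in q)
f=min(best,key=best.get); print("flip",f); open("flip","w").write(str(f))
move_gripper(0.0)
r.move_pose(tip(.03,.07,z=.33),ori(.03,f)); r.move_straight(tip(.03,.07),rate=.1)
print(r.get_state()["t"],r.get_state()["force"],r.get_state()["ee_pos"])
hit=r.move_straight(tip(.03,.015),rate=.03,stop_force=.6)
s=r.get_state(); print(hit,s["t"],s["force"],s["ee_pos"],"s=",-(s["ee_pos"][:2]-POST-.2*np.array([-np.cos(.03),np.sin(.03)]))@tang(.03))
p,d=camera("scene"); cv2.imwrite("pics/s1.png",p[:,:,::-1])
E
```

```text
0.0188
0 [array([-0.4 , -0.25,  1.97, -0.  ,  1.42, -0.37]), array([-0.1 , -0.17,  1.9 , -0.  ,  1.41,  0.62])]
1 [None, array([-0.1 , -0.17,  1.9 , -0.  ,  1.41, -2.52])]
flip 0
4.6083 [-0.17726271 -0.04076811 -0.02505944] [ 0.45594853 -0.11422448  0.23082577]
True 5.9583 [-0.73094345 -1.19487497  0.17657321] [ 0.45647822 -0.06855899  0.22949116] s= 0.024580389907648856
```

View pics/s1.png

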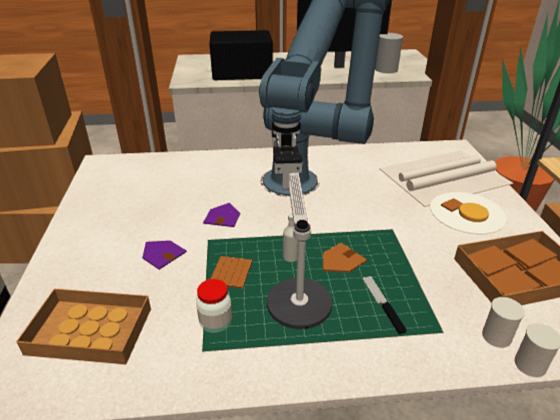

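The scene view shows the tip touching the near side of the bar, around (290,170), and everything else in place. Contact came at s = 24.6 mm, which matches the geometry. Now the arc push.

```bash
python3 - <<'E'
from m import *
end=np.arctan2(GAB[1]-POST[1],POST[0]-GAB[0])-.012; print("target",end+.012)
for p in np.linspace(.03,end,7)[1:]:
    r.move_straight(tip(p,.0246),ori(p,0),rate=.06); s=r.get_state(); print(round(p,3),s["t"],s["force"].round(1),s["ee_pos"].round(4))
r.move_straight(tip(end,.06),rate=.15)
r.move_straight(tip(end,.06,z=.34),rate=.2)
r.move_pose(np.array([.50,-.38,.36]),ori(.03,0))
p,d=camera("top"); cv2.imwrite("pics/t2.png",p[:,:,::-1]); np.savez("t2.npz",p=p,d=d); print(r.get_state()["t"])
measure(p,d)
E
```

```text
target 0.7199922392085039
0.143 6.5417 [-0.4 -0.2 -0.4] [ 0.456  -0.0459  0.2299]
0.256 7.075 [0.2 0.  0.6] [ 0.4578 -0.0233  0.23  ]
0.369 7.6083 [ 0.2 -0.9  0.5] [ 0.4621 -0.001   0.23  ]
0.482 8.1417 [ 0.1 -0.8  0.8] [0.4688 0.0207 0.23  ]
0.595 8.675 [-0.7 -0.8  0.9] [0.478  0.0416 0.23  ]
0.708 9.2083 [ 0.2  0.2 -0.3] [0.4895 0.0612 0.23  ]
11.8833
brown px 223.68055555555554 221.69898989898988 centroid [0.4757 0.0913 0.008 ] minrect ((0.4759301543235779, 0.08639051765203476), (0.07270075380802155, 0.13559913635253906), 49.76639175415039) poly
 [[0.53  0.045]
 [0.536 0.082]
 [0.46  0.146]
 [0.414 0.118]
 [0.455 0.056]]
brown px 321.17217981340116 213.44308736217133 centroid [ 0.5114 -0.2349  0.008 ] minrect ((0.5114424824714661, -0.2355065941810608), (0.10047856718301773, 0.11989153176546097), 73.91453552246094) poly
 [[ 0.58  -0.206]
 [ 0.468 -0.174]
 [ 0.446 -0.259]
 [ 0.555 -0.295]]
bar n 1231 zmed 0.2607255866713772 ((0.5522855520248413, 0.04317454993724823), (0.04363429918885231, 0.3187936544418335), 48.29670715332031)
line [ 0.75271946 -0.6583414   0.53976417  0.05101764] ends [0.42132822 0.13413376] [ 0.67901339 -0.04661477]
button n 124 [265.79032258 151.18548387] [ 0.65335042 -0.04679077  0.27751242] ((0.5511161088943481, 0.031112242490053177), 0.1515701413154602)
foot 844 ((0.6572520136833191, -0.04912453889846802), 0.0900506004691124)
tub 569 [ 0.6512024  -0.31874743  0.08042123] [ 0.73095142 -0.23452499  0.12740658]
bottle 260 [ 0.43015823 -0.07366104  0.06056993] [ 0.65715783 -0.02575471  0.17730089]
```

View pics/t2.png

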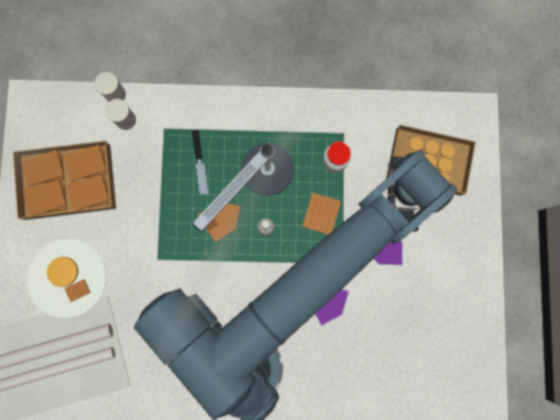

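The top view shows the bar lying from (265,152) to (201,225), across the gable at (219,220). The bottle at (265,227), the roof and the tub are unmoved. The measured bar angle is 0.719 against a target of 0.720, a lateral miss of about 2 mm or less. Now I press the switch.

```bash
python3 - <<'E'
from h import *
o=ori(.03,0)
r.move_pose(np.r_[POST,.33],o); r.move_straight(np.r_[POST,.288],rate=.08); r.wait(.2)
f0=r.get_state()["force"]; print(f0)
hit=r.move_straight(np.r_[POST,.270],rate=.015,stop_force=9)
s=r.get_state(); print(hit,s["t"],s["force"]-f0,s["ee_pos"])
r.wait(.3); s=r.get_state(); print(s["force"]-f0,s["ee_pos"])
p,d=camera("scene"); cv2.imwrite("pics/s3.png",cv2.resize(p[150:340,180:420,::-1],None,fx=3,fy=3))
E
```

```text
[-0.24631465 -0.57400332 -0.45168619]
False 15.4833 [0.21625721 1.08084702 0.52106937] [ 0.65757167 -0.05001669  0.2701565 ]
[ 0.92999986  0.20748326 -0.36619592] [ 0.65751184 -0.04998694  0.27003952]
```

View pics/s3.png

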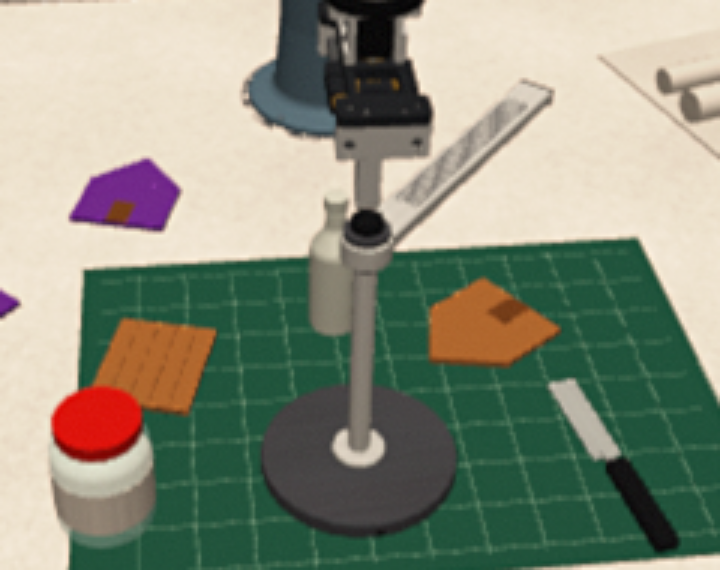

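The crop shows the fingertip at about (368,200), behind the button at (367,222) instead of on it, and no force was felt. I'll check the finger's real position against the button from depth before moving.

```bash
python3 - <<'E'
from h import *
s=r.get_state(); print("width",s["width"],s["ee_pos"],s["t"],s["ee_rot"])
p,d=camera("scene"); np.savez("s4.npz",p=p,d=d); W=cloud("scene",d)
i,R,t=cam("scene"); 
for P in(s["ee_pos"],np.r_[POST,.28],np.r_[POST,0.018]):
    c=R@P+t; print(c[0]/c[2]*i["fx"]+i["cx"],c[1]/c[2]*i["fy"]+i["cy"])
for v in range(196,236,2): print(v,W[v,302].round(4),p[v,302])
f=np.load("top0.npz"); W=cloud("top",f["d"])
for v in range(140,170,2): print("top",v,W[v,267].round(4),f["p"][v,267])
E
```

```text
width 0.0005091998156302789 [ 0.65749249 -0.04999505  0.26999458] 15.8333 [-8.18638049e-06  7.17629259e-01  6.96425334e-01 -2.65059627e-06]
301.53430984111 224.2574866686629
301.65317265338587 220.93024456056622
298.8550222546036 298.26010600134794
196 [ 0.7392 -0.0641  0.4053] [126 119 110]
198 [ 0.7377 -0.0637  0.3992] [128 120 112]
200 [ 0.7387 -0.0637  0.3948] [127 119 111]
202 [ 0.7413 -0.0639  0.3914] [125 118 109]
204 [ 0.6762 -0.0536  0.3421] [126 119 110]
206 [ 0.6722 -0.0528  0.3338] [128 121 111]
208 [ 0.6729 -0.0527  0.3286] [126 118 109]
210 [ 0.6717 -0.0524  0.3221] [128 121 112]
212 [ 0.6705 -0.052   0.3155] [126 119 109]
214 [ 0.6708 -0.0519  0.31  ] [128 119 111]
216 [ 0.6745 -0.0523  0.3068] [127 121 111]
218 [ 0.6728 -0.0518  0.2997] [131 124 113]
220 [ 0.6502 -0.0481  0.2774] [23 23 23]
222 [ 0.6588 -0.0493  0.2777] [18 16 17]
224 [ 0.6649 -0.0501  0.2762] [20 20 19]
226 [ 0.6722 -0.051   0.2757] [17 15 14]
228 [ 0.6725 -0.0509  0.2699] [15 16 15]
230 [ 0.6773 -0.0515  0.2675] [59 57 57]
232 [ 0.6788 -0.0515  0.2626] [91 84 78]
234 [ 0.6821 -0.0519  0.2591] [167 160 145]
top 140 [ 0.7613 -0.0466  0.0021] [ 63 108  90]
top 142 [ 0.7531 -0.0468  0.0067] [ 70 100  88]
top 144 [ 0.6759 -0.0496  0.2721] [70 76 78]
top 146 [ 0.6675 -0.0499  0.2816] [54 56 56]
top 148 [ 0.6607 -0.0501  0.2854] [55 57 57]
top 150 [ 0.6561 -0.0502  0.2805] [58 61 60]
top 152 [ 0.6504 -0.0503  0.2798] [62 64 63]
top 154 [ 0.6462 -0.0504  0.273 ] [67 72 73]
top 156 [ 0.6408 -0.0505  0.2714] [ 96 102 106]
top 158 [ 0.6368 -0.0506  0.2635] [153 161 165]
top 160 [ 0.6313 -0.0507  0.2619] [174 183 190]
top 162 [ 0.6259 -0.0508  0.2596] [173 182 189]
top 164 [ 0.6188 -0.051   0.2651] [171 180 187]
top 166 [ 0.6146 -0.0511  0.2572] [170 180 186]
top 168 [ 0.608  -0.0513  0.2605] [169 178 184]
```

Finger width (0.5 mm) and xy are right. Depth puts the actual fingertip at z≈0.297 though, about 25 mm above the reported TCP and still above the button. I'll carry on down, guided by force.

```bash
python3 - <<'E'
from h import *
f0=r.get_state()["force"]; z=.270; zc=None
while z>.236:
    z-=.002
    hit=r.move_straight(np.r_[POST,z],rate=.02,stop_force=9); s=r.get_state(); f=s["force"]-f0
    print(round(z,4),hit,round(s["t"],2),f.round(1),s["ee_pos"].round(4))
    if hit or f[2]>8: break
r.wait(.3); s=r.get_state(); print((s["force"]-f0).round(1))
p,d=camera("scene"); cv2.imwrite("pics/s5.png",cv2.resize(p[150:340,180:420,::-1],None,fx=3,fy=3)); W=cloud("scene",d)
for v in range(214,236,2): print(v,W[v,302].round(4),p[v,302])
E
```

```text
0.268 False 16.13 [ 0.6 -0.7 -0.2] [ 0.6574 -0.05    0.2677]
0.266 False 16.38 [ 0.9 -0.1 -0.5] [ 0.6574 -0.05    0.2658]
0.264 False 16.63 [ 1.  -0.  -1.1] [ 0.6574 -0.05    0.2638]
0.262 False 16.88 [ 0.8 -0.5 -0.2] [ 0.6574 -0.05    0.2618]
0.26 False 17.13 [ 0.4 -0.4  0.3] [ 0.6575 -0.05    0.2599]
0.258 False 17.38 [-0.5 -0.4  2.6] [ 0.6576 -0.05    0.2585]
0.256 False 17.63 [1.  0.4 2.4] [ 0.6577 -0.05    0.2564]
0.254 False 17.88 [-0.4 -1.   4.7] [ 0.6577 -0.05    0.2547]
0.252 False 18.13 [-2.5  1.2 11.8] [ 0.6578 -0.0501  0.2545]
[-3.5  0.7 10.5]
214 [ 0.674  -0.0524  0.3122] [124 119 109]
216 [ 0.6706 -0.0517  0.304 ] [127 120 111]
218 [ 0.6706 -0.0515  0.2981] [125 119 110]
220 [ 0.6701 -0.0512  0.2919] [126 120 110]
222 [ 0.6718 -0.0513  0.2873] [128 123 113]
224 [ 0.6716 -0.0511  0.2812] [75 70 66]
226 [ 0.6692 -0.0506  0.2734] [18 17 19]
228 [ 0.6737 -0.0511  0.2708] [18 17 16]
230 [ 0.6784 -0.0517  0.2683] [58 55 56]
232 [ 0.6785 -0.0515  0.2624] [91 83 78]
234 [ 0.6854 -0.0524  0.2616] [167 161 146]
```

View pics/s5.png

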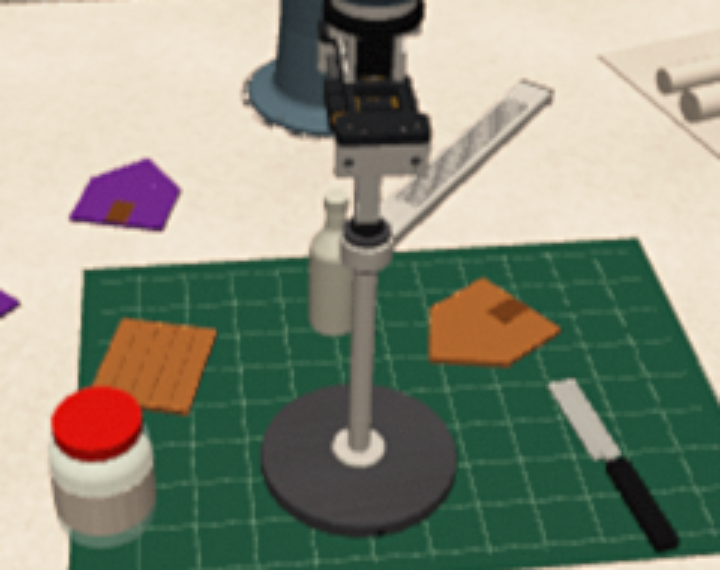

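The finger sits on the button, at crop (367,228). Force rose from about 2.5 N to 5 N, then jumped to 11 N at a hard stop, so the switch was fully down. Now I let go, retreat and check.

```bash
python3 - <<'E'
from m import *
r.move_straight(np.r_[POST,.36],rate=.08)
r.move_pose(np.array([.50,-.38,.38]),ori(.03,0)); r.wait(.3)
p,d=camera("top"); cv2.imwrite("pics/t6.png",p[:,:,::-1]); print(r.get_state()["t"]); measure(p,d)
a=np.load("t2.npz")["p"]; print("changed px on mat vs before press",(cv2.absdiff(a,p).max(2)[130:262,160:343]>40).sum())
E
```

```text
21.7
brown px 223.68566362715296 221.69351570415398 centroid [0.4757 0.0913 0.008 ] minrect ((0.4759301543235779, 0.08639051765203476), (0.07270075380802155, 0.13559913635253906), 49.76639175415039) poly
 [[0.53  0.045]
 [0.536 0.082]
 [0.46  0.146]
 [0.414 0.118]
 [0.455 0.056]]
brown px 321.18999151823573 213.46497031382526 centroid [ 0.5113 -0.235   0.008 ] minrect ((0.5114047527313232, -0.2353704869747162), (0.1004556342959404, 0.1197177991271019), 74.09073638916016) poly
 [[ 0.58  -0.206]
 [ 0.468 -0.174]
 [ 0.446 -0.259]
 [ 0.555 -0.295]]
bar n 1232 zmed 0.2606021505495445 ((0.5522855520248413, 0.04317454993724823), (0.04363429918885231, 0.3187936544418335), 48.29670715332031)
line [ 0.75096196 -0.6603455   0.52703995  0.06185981] ends [0.42132822 0.13413376] [ 0.6666649  -0.02952351]
button n 132 [266.59848485 150.09848485] [ 0.65663771 -0.04897721  0.27715227] ((0.64894700050354, -0.04614027217030525), 0.02678508311510086)
foot 827 ((0.6572520136833191, -0.04912453889846802), 0.0900506004691124)
tub 571 [ 0.65051536 -0.31929038  0.08046776] [ 0.73111512 -0.23656455  0.12973249]
bottle 262 [ 0.43052198 -0.07366708  0.06289442] [ 0.65912854 -0.02571905  0.17925483]
changed px on mat vs before press 0
```

View pics/t6.png

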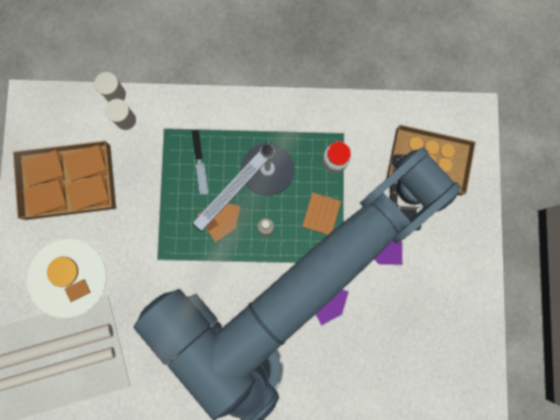

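The bar still lies over the gable, from (265,152) to (201,225), at 0.721 rad, and nothing on the mat has changed. Handing in.

```bash
python3 -c "
from plant import r
print(r.sign_off())"
```

```text
the job is handed in; nothing more can be done
None
```

The job is handed in at about 22 s: the bar lies over the middle of the gable (measured within about 2 mm), the switch was pressed to its hard stop after that and let go, and the last picture shows nothing else on the mat moved.

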